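# Set the vial lift to its fourth notch and lock it

### The arm

A 6-joint arm with a two-finger parallel gripper is mounted at the origin on the work surface. World frame = base frame: x ahead of the robot, y to its left, z up, the work surface at z = 0. Lengths are in m, angles in rad, forces in N, time in s.
With the tool pointing down it reaches from about 0.425 to 0.95 m from the base axis. Payload 3.5 kg.
Tool frame: the origin (TCP) lies on the centre line of the jaws, within the pads' length; the fingertips stand bot.finger_overhang ahead of it and the grasp point (between the pads) lies 8 mm behind it (bot.finger_overhang is the distance from the TCP to the fingertips, in m); z points along the fingers, y is the direction in which the jaws open and shut (so a half turn about z gives the same grasp; the last joint's range is limited). The gripper opens to 85 mm and grips with 20 to 120 N. Pads are 22 mm wide; open, the fingers measure 114 mm over their backs; the gripper's body (76 mm by 85 mm) begins 54 mm behind the grasp point. The pads swing forward as they close: fully open they stand 13 mm farther back than shut.
Start: joints at [0.986, 0.286, 1.577, -0, 1.279, -0.15], TCP at [0.284, 0.612, 0.242] pointing down, gripper open.
Joint ranges: [-2.77, 2.77], [-0.9, 2.22], [0.21, 2.48], [-1.53, 4.67], [0.24, 2.81], [-2.84, 2.84]. Speed limits (rad/s): [2.79, 2.79, 3.14, 3.14, 3.14, 3.14].

### API

Orientations are given as a rotation vector (axis times angle).
In Python, from workcell import bot gives the robot as it stands.
- The arm moves only by the tool apply_moves, never from a script. Its argument "targets" is one flat list of numbers, 5 for each row, row after row: the shift along the tool's x, y, z in mm, then the turn about the tool's z in degrees, then the finger opening in mm, from 0 to 85.4. In form: [tx, ty, tz, yaw, grip, tx, ty, tz, yaw, grip, ...]. A call has 1 to 12 rows; each row is the pose to reach, as a shift and turn from the pose commanded when the call began, along the tool's axes at that moment; what a row does not reach only later rows make up. A row lasts 1/12 s, in which the tool goes at most 41.7 mm and 7.16 degrees, less where a joint would pass 70% of its speed; a pose out of reach is approached as far as the arm can. A call with a gripper value outside its range is refused whole. The fingers move at their own pace and stop on an object; "squeeze" is the grip in N (left out, the last holds). Time passes only in rows, so rows that repeat a pose let the fingers close. It gives the time, the measured TCP pose, the force and the opening at its end, in the units of the state.
- bot.state(): the state, without advancing time (a new reading comes with each control period).
- bot.camera(name): name is "scene" or "top"; returns the picture (420x560x3 uint8, red, green, blue); there is no depth.
- bot.calibration(name): a dict with "fx", "fy", "cx", "cy" (pixels), "position" and "attitude" of the camera in the world. Camera axes: x right, y down, z forward; pixel columns grow to the right and rows downward; lengths in m; the calibration is good to about 2 mm. A picture is of the moment at which its call begins. calibration takes no time and is no camera call.
- bot.close_job(): hands the job in, once; it reports no verdict.
The state is a dict: "time": time; "joint_positions": joint angles; "joint_velocities": joint speeds; "tau": joint torques, N m; "tcp_pos": TCP position; "tool_rot": TCP orientation; "wrist_force": force on the tool from outside, world axes, zero at the start; "ft_torque": the same for the moment, N m; "width": opening from 0.0 (shut) to 1.0 (fully open).
Only numpy, scipy, OpenCV 4.12 (cv2) and the standard library are available. Lean on these libraries where they do the work, as an engineer would, in place of code of your own. Each camera call takes 0.05 s, during which the arm holds its last target. There are 200 camera calls.

### The job

Set the vial lift to its fourth notch: take the upright grip on its platform, raise the ratchet column from the bottom, counting the clicks of the pawl, stop after the fourth click, then let the column down gently until it rests on the pawl, and let go; do not drop it or press it down hard. Then push the lock bolt fully home by its knob, let go and move clear, leaving everything else on the bench where it stands.

Things in the scene. Friction and masses are not known exactly. Their poses are not given: they have to be found in the camera images.
- stand: The stand of the vial lift, fixed to the bench: black base plate 140 (x) x 250 (y) x 12 mm, with an aluminium guide tower on it to 127 mm high. Origin on the bench at the column's axis; z up, the bolt lies on its -y side, the vials on its +x side. Base plate spans y -185 to +65 mm, x -70 to +70 mm.
- grip (a point): Grasp point on the upright black grip fin on top of the column: 44 mm long (stand x), 14 mm thick (stand y, pinch it this way), from above; the point lies on the column's axis 16 mm below the fin's top and 29 mm above the platform (140 x 70 x 6 mm) that it stands on. Six glass vials in a black rack stand on the platform from 40 to 102 mm on the +x side of the column, 4 mm higher than the fin. Axes as the stand's.
- lift (a joint): Height of the ratchet column above its bottom stop, m: starts at 0, top stop 0.104. With platform and vials it weighs 0.35 to 0.70 kg; it runs in a vertical guide with 0.8 N of friction. Six teeth, 14 mm apart, pass the pawl. Let down, it rests with a tooth on the pawl at the height where that tooth clicked and cannot go lower; let go higher up, it falls until it rests.
- pawl_slot (a point): Middle of the slot, 33 mm out on the tower's -y side and 104 mm above the bench, where the pawl's dark steel block is clamped, differently each time, its height not reported: the first click comes at 15 to 29 mm of lift, each next one 14 mm later. A tooth adds 4 to 8 N to the pull over 11 mm of lift; this falls off in the last 1 mm before the click, and 2 mm on the next rise begins.
- bolt_knob (a point): Point on the lock bolt's knob, an upright steel post 16 mm across and 42 mm tall; the point lies on its axis 16 mm below its top, 130 mm above the bench. The bolt slides along stand +y, towards the column. Nothing stands beside or behind the post; ahead of it is the bolt's guide, 117 mm high, 12 mm off when home. Axes as the stand's.
- bolt (a joint): Travel of the lock bolt, m: 0 pulled back, starts at 0 to 0.010, 0.035 fully home at its stop, its end then close behind the pawl's tail so that the pawl cannot open. Slides with about 2.5 N of friction.
- vial_a: Glass vial 22 mm across with a black cap, 48 mm tall, on the bench 30 to 60 mm beyond the base plate's +x edge; leave alone. Origin under its centre.
- vial_b: The same kind of capped vial, 48 mm tall, also just beyond the base plate's +x edge; leave alone. Origin under its centre.
- reagent: Amber bottle 64 mm across, 130 mm tall; leave alone. Origin under its centre.
- beaker: Glass beaker 68 mm across, 85 mm tall; leave alone. Origin under its centre.
- tip_box: Grey box of pipette tips 85 x 120 x 68 mm; leave alone. Origin under its centre.
- cap_jar: White jar 60 mm across, 70 mm tall; leave alone. Origin under its centre.

How it is judged:
On the way, in this order (a step that is already met when the one before it is completed fails the run):
1. the column rests with its fourth tooth on the pawl and has been let go (contact force between lift_c3 and pawl_c0 above 0.8 N and velocity of joint lift between -0.005 and 0.005 m/s and contact force between the fingers and stand below 0.1 N), for 0.3 s.
2. the lock bolt is fully home (value of joint bolt above 0.0325 m), for 0.2 s.
At the end, for the whole second after the job is handed in: the column rests at its fourth notch (fourth tooth standing on the pawl, at rest) and the lock bolt is home to within 2.5 mm of its stop, both let go (contact force between lift_c3 and pawl_c0 above 0.8 N and velocity of joint lift between -0.005 and 0.005 m/s and value of joint bolt above 0.0325 m); the robot touches nothing.
It fails at once if the column was dropped: it came down faster than 0.22 m/s (velocity of joint lift below -0.22 m/s).
It fails at once if the column was pressed or jerked against the pawl with more than 25 N (contact force between any of lift_c0, lift_c1, lift_c2, lift_c3, lift_c4, lift_c5 and pawl_c0 above 25 N).
It fails at once if the bolt was pushed before the column was set (value of joint bolt above 0.02 m and value of joint lift below 0.05 m).
It fails at once if a bystander was moved more than 25 mm or tipped (distance of any of vial_a, vial_b, reagent, beaker, tip_box, cap_jar from where it was at the start of the episode above 0.025 m or angle between any of vial_a, vial_b, reagent, beaker, tip_box, cap_jar's own z axis and vertical above 0.4 rad).
It also fails if it takes over 72 s, if anything falls off the work surface, if the arm or the gripper's body presses on something with over 40 N, if the wrist force passes 120 N, or if a joint passes its speed limit or range.

## Working session

There is one attempt and no reset: what is moved stays moved. The work goes in short steps, Python scripts to look and compute and a tool call to move; the robot and the scene stay as the last step left them, time stands still between calls to the robot, and variables do not carry over. Pictures are saved under pics/ and viewed, about 8 in all and at most 12, crops included, and the job is handed in when it is done.

Besides the shell and the picture viewer there is one more tool, called in YAML: its name, and indented under it one key for each argument. apply_moves: Moves the arm, as the interface text tells. Its arguments: {"type":"object","properties":{"targets":{"type":"array"},"squeeze":{"type":"number"}},"required":["targets"]}

```bash
mkdir -p pics; ls; python3 - <<'E'
from workcell import bot
import cv2
for n in("scene","top"):
    im=bot.camera(n); cv2.imwrite(f"pics/{n}0.png",im[:,:,::-1]); c=bot.calibration(n); print(n,c)
print(bot.state(),bot.finger_overhang)
E
```

```text
pics
scene {'fx': 383.9526567834275, 'fy': 383.9526567834275, 'cx': 284.8165735696903, 'cy': 211.08564039610926, 'position': array([0.98533344, 0.78905021, 0.7986113 ]), 'attitude': array([-0.63565007, -2.52959543,  1.29212702])}
top {'fx': 436.07601838926894, 'fy': 436.07601838926894, 'cx': 278.10095491067483, 'cy': 213.3122737226535, 'position': array([ 0.39620923, -0.02856257,  1.59578636]), 'attitude': array([-2.14551277,  2.19064245, -0.10511907])}
{'time': 0.1, 'joint_positions': array([ 9.85987082e-01,  2.87120041e-01,  1.57806991e+00,  8.60488667e-06,
        1.27858540e+00, -1.50005149e-01]), 'joint_velocities': array([ 0.00106318,  0.00072144, -0.00387618, -0.00197757, -0.0018419 ,
       -0.00026371]), 'tau': array([ 1.24463491e-03, -4.07295728e+01, -2.93699723e+01, -9.76084152e-05,
        3.45745582e-03,  1.03703201e-06]), 'tcp_pos': array([0.28398126, 0.61171341, 0.24103554]), 'tool_rot': array([-0.67745399, -3.06686754,  0.0031943 ]), 'wrist_force': array([0.06170183, 0.16250167, 0.09479202]), 'ft_torque': array([0.00676092, 0.00471202, 0.01232446]), 'width': 1.0003711053931612} 0.011
```

View pics/scene0.png

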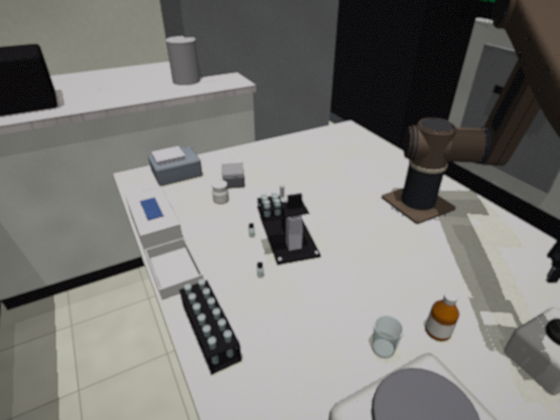

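View pics/top0.png

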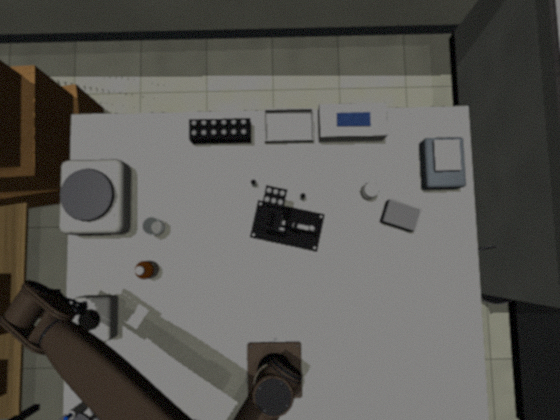

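The stand shows at about (288,225) in the top view and (288,230) in the scene view, with its vials on the far side and the bolt on the right (-y). I'll enlarge both.

```bash
python3 - <<'E'
import cv2,numpy as np
a=cv2.imread("pics/top0.png")[175:260,240:340]; b=cv2.imread("pics/scene0.png")[170:275,235:335]
a=cv2.resize(a,(800,680),interpolation=cv2.INTER_CUBIC)[:600]
b=cv2.resize(b,None,fx=5.7,fy=5.7,interpolation=cv2.INTER_CUBIC)
f=lambda i:cv2.convertScaleAbs(i,alpha=1.8,beta=10)
cv2.imwrite("pics/topc.png",f(a));cv2.imwrite("pics/scenec.png",f(b))
E
```

```text
(no output)
```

View pics/topc.png

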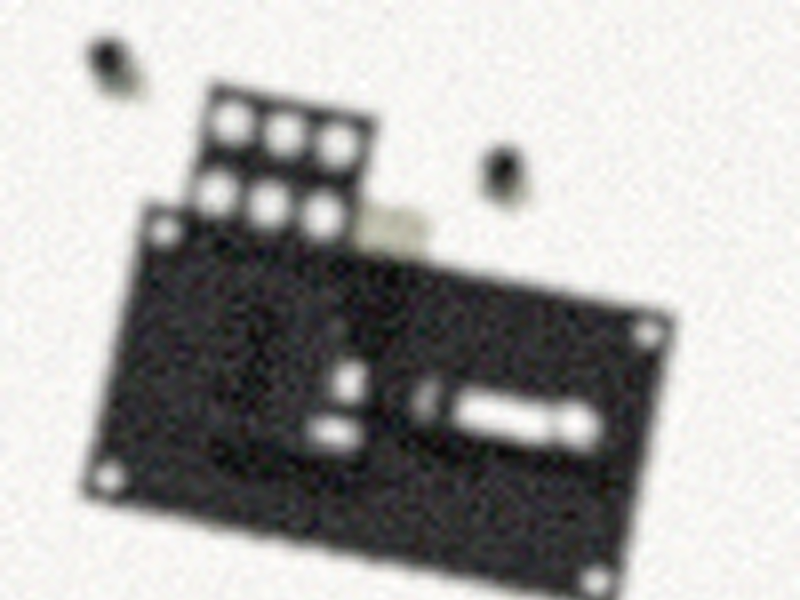

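View pics/scenec.png

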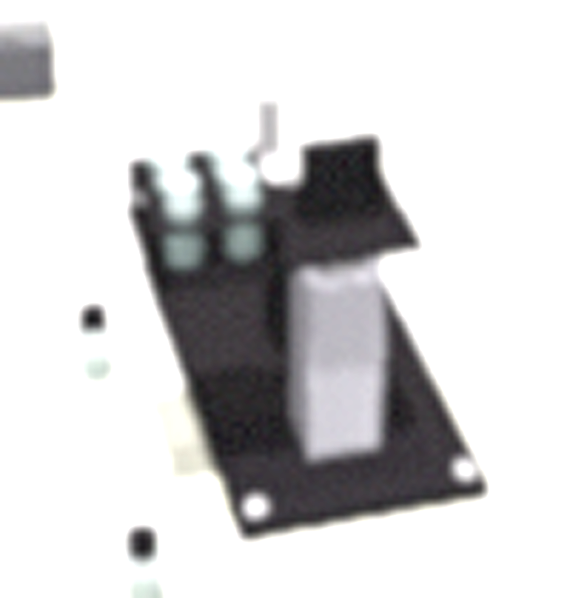

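Top crop: four white screws at the plate's corners, at crop (163,232), (648,333), (110,478) and (596,580), and the knob at (577,425). Scene crop: fin's top edge from (303,150) to (376,137), and the knob post's top at (268,105). Now I'll cast rays.

```bash
cat > h.py <<'E'
import numpy as np,cv2
from scipy.spatial.transform import Rotation as R
from workcell import bot
def ray(n,p):
    c=bot.calibration(n); d=R.from_rotvec(c["attitude"]).apply([(p[0]-c["cx"])/c["fx"],(p[1]-c["cy"])/c["fy"],1.])
    return np.array(c["position"]),d/np.linalg.norm(d)
def onz(n,p,z): o,d=ray(n,p); return o+d*(z-o[2])/d[2]
def tri(n1,p1,n2,p2):
    o1,d1=ray(n1,p1);o2,d2=ray(n2,p2)
    s=np.linalg.lstsq(np.c_[d1,-d2],o2-o1,rcond=None)[0]
    a,b=o1+s[0]*d1,o2+s[1]*d2; return (a+b)/2,np.linalg.norm(a-b)
def onplane(n,p,q,nv): o,d=ray(n,p); return o+d*((q-o)@nv)/(d@nv)
def proj(n,X):
    c=bot.calibration(n); q=R.from_rotvec(c["attitude"]).inv().apply(np.array(X)-c["position"]); return np.array([c["fx"]*q[0]/q[2]+c["cx"],c["fy"]*q[1]/q[2]+c["cy"]])
T=lambda u,v:((u+.5)/8-.5+240,(v+.5)/8-.5+175)
S=lambda u,v:((u+.5)/5.7-.5+235,(v+.5)/5.7-.5+170)
E
python3 - <<'E'
from h import *
g=cv2.cvtColor(cv2.imread("pics/topc.png"),cv2.COLOR_BGR2GRAY)
def ref(u,v,r=22):
    w=g[max(v-r,0):v+r,u-r:u+r].astype(float); w=np.clip(w-110,0,None); m=cv2.moments(w); return u-r+m["m10"]/m["m00"],max(v-r,0)+m["m01"]/m["m00"]
P=[onz("top",T(*ref(*q)),.012) for q in((163,232),(648,333),(110,478))]+[onz("top",T(596,580),.012)]
P=np.array(P); c=P.mean(0); print(P.round(4),c.round(4))
ydir=(P[0]+P[2]-P[1]-P[3]); xdir=P[0]+P[1]-P[2]-P[3]
ay=np.arctan2(-ydir[0],ydir[1]); ax=np.arctan2(xdir[1],xdir[0]); print("yaw",np.degrees([ay,ax]), "spans",np.linalg.norm(ydir)/2,np.linalg.norm(xdir)/2)
ps=(ay*.22+ax*.12)/.34; ps=ay*.77+ax*.23
ex=np.array([np.cos(ps),np.sin(ps),0]);ey=np.array([-np.sin(ps),np.cos(ps),0])
ax0=c+.06*ey; print("axis top",ax0.round(4),"psi",np.degrees(ps))
Q=np.array([onz("scene",S(*q),.012) for q in((256,507),(464,470))])
print("scene screws(+x+y,-x+y)",Q.round(4),"vs",P[0],P[2])
K,e=tri("top",T(577,425),"scene",S(268,105)); print("knob top",K.round(4),e,"local",((K-ax0)@ex).round(4),((K-ax0)@ey).round(4))
for q in((303,150),(376,137)):
    X=onplane("scene",S(*q),ax0+ey*.007,ey); print("fin top",X.round(4),((X-ax0)@ex).round(4))
E
```

```text
[[ 0.5948  0.042   0.012 ]
 [ 0.543  -0.1812  0.012 ]
 [ 0.4812  0.0689  0.012 ]
 [ 0.4303 -0.1522  0.012 ]] [ 0.5123 -0.0556  0.012 ]
yaw [-13.0074651  -13.85862961] spans 0.2280268852737284 0.11654187461923164
axis top [0.526  0.0028 0.012 ] psi -13.20323293328975
scene screws(+x+y,-x+y) [[0.59   0.0379 0.012 ]
 [0.478  0.0646 0.012 ]] vs [0.59478804 0.04201376 0.012     ] [0.48115419 0.06889887 0.012     ]
knob top [ 0.4918 -0.136   0.135 ] 0.002043654725350759 local -0.0017 -0.143
fin top [0.5465 0.0052 0.2039] 0.0194
fin top [0.51   0.0137 0.2054] -0.0181
```

```bash
python3 - <<'E'
from h import *
a=cv2.imread("pics/scene0.png")[180:220,265:315]
a=cv2.resize(a,None,fx=14,fy=14,interpolation=cv2.INTER_CUBIC)
cv2.imwrite("pics/sc2.png",cv2.convertScaleAbs(a,alpha=1.15))
for z in(.135,.146):print(z,(proj("scene",[.4918,-.136,z])-[265,180]+.5)*14)
E
```

```text
0.135 [234.91181794 118.54115306]
0.146 [235.01425618  77.91784427]
```

View pics/sc2.png

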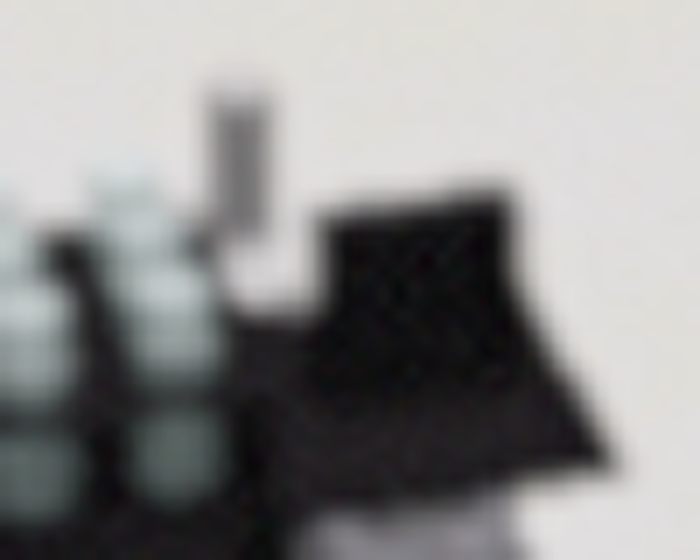

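The post's light top face sits at about crop (240,83), which matches a top near 0.145 m. The fin's top silhouette runs from (325,210) to (512,190). I'll recompute both from these readings.

```bash
python3 - <<'E'
from h import *
Z=lambda u,v:((u+.5)/14-.5+265,(v+.5)/14-.5+180)
ps=np.radians(-13.2);ex=np.array([np.cos(ps),np.sin(ps),0]);ey=np.array([-np.sin(ps),np.cos(ps),0])
K,e=tri("top",T(577,425),"scene",Z(240,84)); print("knob top",K.round(4),e)
for A in([.526,.0028,0],[.5222,-.0013,0],[.5241,.0008,0]):
    A=np.array(A)
    X=[onplane("scene",Z(*q),A-ey*.007,ey) for q in((325,210),(512,190))]
    print(A,[x.round(4) for x in X],[((x-A)@ex).round(4) for x in X], "knob loc",((K-A)@ex).round(4),((K-A)@ey).round(4))
# rack corners in top view: near-left/near-right top of rack
for z in(.155,.165):print([onz("top",T(*q),z).round(4) for q in((232,121),(338,143),(218,192),(322,216))])
E
```

```text
knob top [ 0.4914 -0.1355  0.1445] 0.0013662671004789034
[0.526  0.0028 0.    ] [array([ 0.5394, -0.0075,  0.1989]), array([0.5007, 0.0015, 0.1973])] [np.float64(0.0154), np.float64(-0.0243)] knob loc -0.0021 -0.1425
[ 0.5222 -0.0013  0.    ] [array([ 0.537 , -0.012 ,  0.1956]), array([ 0.498 , -0.0028,  0.1939])] [np.float64(0.0168), np.float64(-0.0232)] knob loc 0.0007 -0.1377
[0.5241 0.0008 0.    ] [array([ 0.5382, -0.0097,  0.1973]), array([ 0.4994, -0.0006,  0.1956])] [np.float64(0.0162), np.float64(-0.0237)] knob loc -0.0007 -0.1401
[array([0.6214, 0.0053, 0.155 ]), array([ 0.6112, -0.0388,  0.155 ]), array([0.5916, 0.0116, 0.155 ]), array([ 0.5806, -0.0315,  0.155 ])]
[array([0.6198, 0.005 , 0.165 ]), array([ 0.6097, -0.0387,  0.165 ]), array([0.5903, 0.0114, 0.165 ]), array([ 0.5793, -0.0314,  0.165 ])]
```

```bash
cat >> h.py <<'E'
def plan(target,psi=-13.2):
    s=bot.state(); M=R.from_rotvec(s["tool_rot"]).as_matrix()
    d=M.T@(np.array(target)-s["tcp_pos"])*1e3
    ydes=np.array([-np.sin(np.radians(psi)),np.cos(np.radians(psi)),0])
    v=M.T@ydes; yaw=np.degrees(np.arctan2(-v[0],v[1])); yaw=(yaw+90)%180-90
    print("tcp",s["tcp_pos"].round(4),"shift",d.round(1),"yaw",yaw.round(1),"axes x,y",M[:,0].round(3),M[:,1].round(3),"tz",M[:,2].round(3),"q",s["joint_positions"].round(2),"F",s["wrist_force"].round(2),"w",round(s["width"],3),"t",s["time"])
E
python3 -c "
from h import *
plan([.524,.001,.29])"
```

```text
tcp [0.284  0.6117 0.241 ] shift [-474.9 -452.9  -48.1] yaw -11.7 axes x,y [-0.907  0.421  0.   ] [ 0.421  0.907 -0.002] tz [-0.001 -0.002 -1.   ] q [ 0.99  0.29  1.58  0.    1.28 -0.15] F [0.06 0.16 0.09] w 1.0 t 0.1
```

apply_moves:
  targets: [-10, -10, -10, 0, 85, -30, -29, -25, -1, 85, -50, -48, -40, -2, 85, -70, -67, -48, -3, 85, -90, -86, -48, -4, 85, -115, -110, -48, -5, 85, -140, -134, -48, -6, 85, -165, -158, -48, -7, 85, -190, -182, -48, -8, 85, -215, -206, -48, -9, 85, -237, -226, -48, -10, 85, -257, -246, -48, -11.7, 85]
  squeeze: 80

```text
time: 1.1
tcp_pos: [0.414, 0.279, 0.2899]
tool_rot: [-0.361, -3.12, 0.001]
wrist_force: [0.1, 0.5, 0.6]
width: 0.998
```

```bash
python3 -c "
from h import *
plan([.524,.001,.29])"
```

```text
tcp [0.414  0.279  0.2899] shift [-1.705e+02 -2.456e+02 -1.000e-01] yaw 0.0 axes x,y [-0.974  0.228  0.   ] [ 0.228  0.974 -0.   ] tz [-0. -0. -1.] q [ 0.39 -0.14  1.94 -0.    1.34 -0.95] F [0.08 0.49 0.62] w 0.998 t 1.1
```

apply_moves:
  targets: [-17, -24, 0, 0, 85, -35, -50, 0, 0, 85, -53, -76, 0, 0, 85, -71, -102, 0, 0, 85, -89, -128, 0, 0, 85, -107, -154, 0, 0, 85, -125, -180, 0, 0, 85, -143, -206, 0, 0, 85, -157, -226, 0, 0, 85, -166, -239, 0, 0, 85, -170, -245, 0, 0, 85, -170, -245, 0, 0, 85]

```text
time: 2.1
tcp_pos: [0.5233, 0.0023, 0.2897]
tool_rot: [-0.365, -3.119, 0.0]
wrist_force: [-0.1, 0.4, 0.8]
width: 0.997
```

```bash
python3 - <<'E'
from h import *
plan([.524,.001,.175])
a,b=bot.camera("scene"),bot.camera("top")
a=cv2.resize(a[130:280,220:360],None,fx=3.9,fy=3.9,interpolation=cv2.INTER_CUBIC)
cv2.imwrite("pics/g1.png",cv2.convertScaleAbs(a[:,:,::-1],alpha=1.15))
E
```

```text
tcp [0.5233 0.0023 0.2897] shift [ -1.1  -1.1 114.7] yaw -0.1 axes x,y [-0.973  0.231  0.001] [ 0.231  0.973 -0.   ] tz [-0.001  0.    -1.   ] q [-0.19 -0.09  1.89 -0.    1.34 -1.53] F [-0.14  0.37  0.75] w 0.997 t 2.1
```

View pics/g1.png

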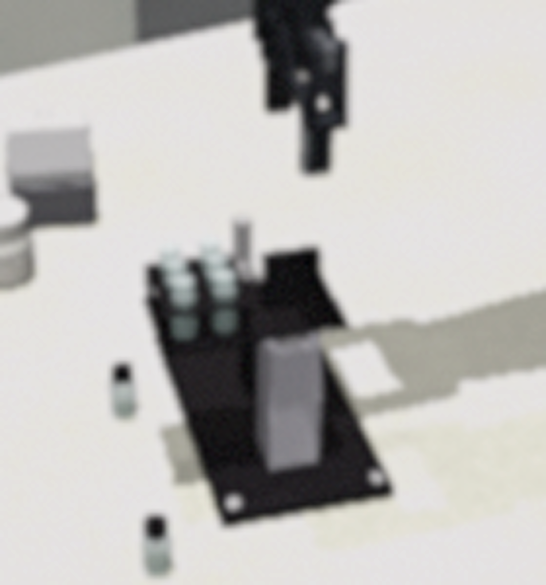

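The open jaws straddle the fin: the near tip is at (315,170), the far one at (280,108), and the fin at about (292,255). Nothing is in the way, so I'll descend.

apply_moves:
  targets: [-1, -1, 15, 0, 85, -1, -1, 35, 0, 85, -1, -1, 55, 0, 85, -1, -1, 70, 0, 85, -1, -1, 84, 0, 85, -1, -1, 94, 0, 85, -1, -1, 102, 0, 85, -1, -1, 107, 0, 85, -1, -1, 111, 0, 85, -1, -1, 114, 0, 85, -1, -1, 114, 0, 85, -1, -1, 114, 0, 85]

```text
time: 3.2
tcp_pos: [0.5243, 0.0022, 0.1768]
tool_rot: [0.361, 3.12, -0.0]
wrist_force: [-0.7, 0.8, 0.3]
width: 0.997
```

apply_moves:
  targets: [0, 0, 0, 0, 50, 0, 0, 0, 0, 40, 0, 0, 0, 0, 30, 0, 0, 0, 0, 25, 0, 0, 0, 0, 22, 0, 0, 0, 0, 20, 0, 0, 0, 0, 18, 0, 0, 0, 0, 18]
  squeeze: 20

```text
time: 3.87
tcp_pos: [0.524, 0.0023, 0.1763]
tool_rot: [-0.361, -3.121, 0.0]
wrist_force: [-0.6, 0.3, 0.5]
width: 0.213
```

```bash
python3 - <<'E'
from h import *
plan([.524,.001,.175])
a=bot.camera("scene")
a=cv2.resize(a[160:240,250:340],None,fx=7,fy=7,interpolation=cv2.INTER_CUBIC)
cv2.imwrite("pics/g2.png",cv2.convertScaleAbs(a[:,:,::-1],alpha=1.5))
E
```

```text
tcp [0.524  0.0023 0.1763] shift [-0.3 -1.2  1.3] yaw -0.0 axes x,y [-0.974  0.229  0.   ] [ 0.229  0.974 -0.   ] tz [-0.  0. -1.] q [-0.19  0.02  2.   -0.    1.12 -1.53] F [-0.58  0.33  0.49] w 0.213 t 3.8667
```

View pics/g2.png

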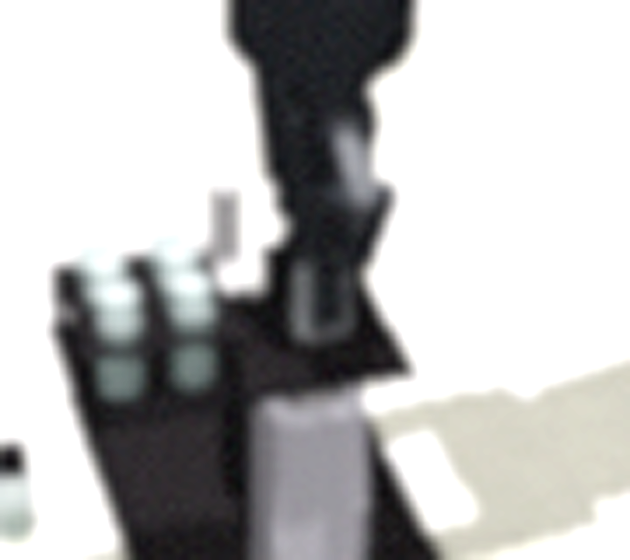

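The finger (320,300) lies alongside the fin and clear of the platform, at an opening of 18 mm with no contact. I'll close softly and read the side force.

apply_moves:
  targets: [0, 0, 0, 0, 15, 0, 0, 0, 0, 13, 0, 0, 0, 0, 13, 0, 0, 0, 0, 13]
  squeeze: 20

```text
time: 4.25
tcp_pos: [0.5239, 0.0018, 0.1764]
tool_rot: [-0.362, -3.12, 0.001]
wrist_force: [-1.2, -3.5, 0.3]
width: 0.161
```

apply_moves:
  targets: [0, 0, 0, 0, 8, 0, 0, 0, 0, 8, 0, 0, 0, 0, 8, 0, 0, 0, 0, 8]
  squeeze: 20

```text
time: 4.58
tcp_pos: [0.5239, 0.0018, 0.1764]
tool_rot: [-0.361, -3.12, 0.002]
wrist_force: [-2.9, -5.1, 1.2]
width: 0.161
```

apply_moves:
  targets: [0, -0.4, 0, 0, 8, 0, -0.8, 0, 0, 8, 0, -0.8, 0, 0, 8]
  squeeze: 20

```text
time: 4.83
tcp_pos: [0.5239, 0.0018, 0.1764]
tool_rot: [0.361, 3.121, 0.001]
wrist_force: [-0.8, -1.8, 1.6]
width: 0.159
```

apply_moves:
  targets: [0, 0, 0, 0, 8, 0, 0, 0, 0, 8, 0, 0, 0, 0, 8]
  squeeze: 70

```text
time: 5.08
tcp_pos: [0.5239, 0.0018, 0.1765]
tool_rot: [0.361, 3.121, 0.001]
wrist_force: [-1.5, -0.6, 2.2]
width: 0.156
```

Centred. Next I'll raise in 2 mm steps and read the force at each.

apply_moves:
  targets: [0, 0, -1, 0, 8, 0, 0, -2, 0, 8, 0, 0, -2, 0, 8]

```text
time: 5.33
tcp_pos: [0.5239, 0.0018, 0.1771]
tool_rot: [0.362, 3.12, 0.001]
wrist_force: [4.3, -0.3, -6.9]
width: 0.155
```

apply_moves:
  targets: [0, 0, -1, 0, 8, 0, 0, -2, 0, 8, 0, 0, -2, 0, 8]

```text
time: 5.58
tcp_pos: [0.5238, 0.0018, 0.1801]
tool_rot: [-0.362, -3.121, -0.001]
wrist_force: [4.0, -0.3, -6.9]
width: 0.153
```

apply_moves:
  targets: [0, 0, -1, 0, 8, 0, 0, -2, 0, 8, 0, 0, -2, 0, 8]

```text
time: 5.83
tcp_pos: [0.5239, 0.0017, 0.1826]
tool_rot: [0.362, 3.121, 0.001]
wrist_force: [3.8, 1.6, -6.4]
width: 0.153
```

apply_moves:
  targets: [0, 0, -1, 0, 8, 0, 0, -2, 0, 8, 0, 0, -2, 0, 8]

```text
time: 6.08
tcp_pos: [0.5238, 0.0017, 0.1846]
tool_rot: [0.362, 3.121, 0.001]
wrist_force: [3.7, 2.7, -5.8]
width: 0.155
```

apply_moves:
  targets: [0, 0, -1, 0, 8, 0, 0, -2, 0, 8, 0, 0, -2, 0, 8]

```text
time: 6.33
tcp_pos: [0.5238, 0.0017, 0.1866]
tool_rot: [0.362, 3.121, 0.001]
wrist_force: [3.8, 3.6, -6.1]
width: 0.158
```

apply_moves:
  targets: [0, 0, -1, 0, 8, 0, 0, -2, 0, 8, 0, 0, -2, 0, 8]

```text
time: 6.58
tcp_pos: [0.5238, 0.0017, 0.1885]
tool_rot: [-0.362, -3.121, -0.001]
wrist_force: [4.7, 2.7, -5.9]
width: 0.151
```

apply_moves:
  targets: [0, 0, -1, 0, 8, 0, 0, -2, 0, 8, 0, 0, -2, 0, 8]

```text
time: 6.83
tcp_pos: [0.5238, 0.0017, 0.1904]
tool_rot: [-0.362, -3.121, -0.001]
wrist_force: [4.3, 2.6, -6.0]
width: 0.152
```

apply_moves:
  targets: [0, 0, -1, 0, 8, 0, 0, -2, 0, 8, 0, 0, -2, 0, 8]

```text
time: 7.08
tcp_pos: [0.5238, 0.0017, 0.192]
tool_rot: [0.362, 3.121, 0.001]
wrist_force: [5.1, 2.5, -8.2]
width: 0.156
```

apply_moves:
  targets: [0, 0, -1, 0, 8, 0, 0, -2, 0, 8, 0, 0, -2, 0, 8]

```text
time: 7.33
tcp_pos: [0.5238, 0.0017, 0.1936]
tool_rot: [0.362, 3.121, 0.001]
wrist_force: [6.4, 1.9, -8.2]
width: 0.157
```

apply_moves:
  targets: [0, 0, -1, 0, 8, 0, 0, -2, 0, 8, 0, 0, -2, 0, 8]

```text
time: 7.58
tcp_pos: [0.5238, 0.0017, 0.1954]
tool_rot: [0.362, 3.121, 0.001]
wrist_force: [6.7, 2.6, -8.9]
width: 0.156
```

apply_moves:
  targets: [0, 0, -1, 0, 8, 0, 0, -2, 0, 8, 0, 0, -2, 0, 8]

```text
time: 7.83
tcp_pos: [0.5238, 0.0017, 0.1972]
tool_rot: [0.362, 3.121, 0.001]
wrist_force: [6.8, 3.0, -10.8]
width: 0.151
```

apply_moves:
  targets: [0, 0, -1, 0, 8, 0, 0, -2, 0, 8, 0, 0, -2, 0, 8]

```text
time: 8.08
tcp_pos: [0.5238, 0.0018, 0.1991]
tool_rot: [0.362, 3.121, 0.001]
wrist_force: [7.3, 2.8, -11.6]
width: 0.154
```

apply_moves:
  targets: [0, 0, -1, 0, 8, 0, 0, -2, 0, 8, 0, 0, -2, 0, 8]

```text
time: 8.33
tcp_pos: [0.5238, 0.0018, 0.201]
tool_rot: [0.362, 3.121, 0.001]
wrist_force: [7.6, 2.7, -11.7]
width: 0.156
```

apply_moves:
  targets: [0, 0, -1, 0, 8, 0, 0, -2, 0, 8, 0, 0, -2, 0, 8]

```text
time: 8.58
tcp_pos: [0.5238, 0.0017, 0.2042]
tool_rot: [-0.362, -3.121, -0.001]
wrist_force: [4.5, 3.1, -6.3]
width: 0.156
```

apply_moves:
  targets: [0, 0, -1, 0, 8, 0, 0, -2, 0, 8, 0, 0, -2, 0, 8]

```text
time: 8.83
tcp_pos: [0.5238, 0.0018, 0.206]
tool_rot: [0.361, 3.121, 0.001]
wrist_force: [4.6, 2.1, -7.4]
width: 0.155
```

apply_moves:
  targets: [0, 0, -1, 0, 8, 0, 0, -2, 0, 8, 0, 0, -2, 0, 8]

```text
time: 9.08
tcp_pos: [0.5238, 0.0017, 0.2075]
tool_rot: [0.362, 3.121, 0.001]
wrist_force: [6.2, 2.6, -9.7]
width: 0.15
```

The first click came at TCP z ≈ 0.2025. I'll continue, taking fine samples around each expected click.

apply_moves:
  targets: [0, 0, -2, 0, 8, 0, 0, -4, 0, 8, 0, 0, -6, 0, 8, 0, 0, -6, 0, 8]

```text
time: 9.42
tcp_pos: [0.5238, 0.0017, 0.2133]
tool_rot: [0.362, 3.121, 0.001]
wrist_force: [6.4, 2.2, -11.2]
width: 0.152
```

apply_moves:
  targets: [0, 0, -1, 0, 8, 0, 0, -2, 0, 8, 0, 0, -2, 0, 8]

```text
time: 9.67
tcp_pos: [0.5238, 0.0017, 0.2149]
tool_rot: [0.362, 3.121, 0.001]
wrist_force: [7.8, 3.2, -11.0]
width: 0.154
```

apply_moves:
  targets: [0, 0, -1, 0, 8, 0, 0, -2, 0, 8, 0, 0, -2, 0, 8]

```text
time: 9.92
tcp_pos: [0.5238, 0.0017, 0.2181]
tool_rot: [-0.362, -3.121, -0.001]
wrist_force: [5.2, 3.1, -7.5]
width: 0.151
```

apply_moves:
  targets: [0, 0, -1, 0, 8, 0, 0, -2, 0, 8, 0, 0, -2, 0, 8]

```text
time: 10.17
tcp_pos: [0.5239, 0.0017, 0.22]
tool_rot: [0.362, 3.121, 0.001]
wrist_force: [4.9, 2.7, -7.1]
width: 0.158
```

apply_moves:
  targets: [0, 0, -2, 0, 8, 0, 0, -4, 0, 8, 0, 0, -6, 0, 8, 0, 0, -8, 0, 8, 0, 0, -8, 0, 8]

```text
time: 10.58
tcp_pos: [0.5238, 0.0018, 0.2273]
tool_rot: [0.362, 3.121, 0.001]
wrist_force: [7.0, 2.6, -10.0]
width: 0.15
```

apply_moves:
  targets: [0, 0, -1, 0, 8, 0, 0, -2, 0, 8, 0, 0, -2, 0, 8]

```text
time: 10.83
tcp_pos: [0.5238, 0.0018, 0.2288]
tool_rot: [-0.362, -3.121, -0.001]
wrist_force: [8.0, 3.2, -11.7]
width: 0.153
```

apply_moves:
  targets: [0, 0, -1, 0, 8, 0, 0, -2, 0, 8, 0, 0, -2, 0, 8]

```text
time: 11.08
tcp_pos: [0.5238, 0.0017, 0.232]
tool_rot: [-0.362, -3.121, -0.001]
wrist_force: [5.2, 2.4, -7.6]
width: 0.15
```

apply_moves:
  targets: [0, 0, -1, 0, 8, 0, 0, -2, 0, 8, 0, 0, -2, 0, 8]

```text
time: 11.33
tcp_pos: [0.5238, 0.0018, 0.2339]
tool_rot: [0.361, 3.121, 0.001]
wrist_force: [4.9, 2.0, -7.7]
width: 0.153
```

Clicks 2 and 3 came at about 0.2165 and 0.2305. Now the fourth.

apply_moves:
  targets: [0, 0, -2, 0, 8, 0, 0, -4, 0, 8, 0, 0, -6, 0, 8, 0, 0, -8, 0, 8, 0, 0, -8, 0, 8]

```text
time: 11.75
tcp_pos: [0.5238, 0.0017, 0.2411]
tool_rot: [-0.362, -3.121, -0.001]
wrist_force: [6.3, 2.3, -10.4]
width: 0.153
```

apply_moves:
  targets: [0, 0, -1, 0, 8, 0, 0, -2, 0, 8, 0, 0, -2, 0, 8]

```text
time: 12.0
tcp_pos: [0.5238, 0.0017, 0.2426]
tool_rot: [-0.362, -3.121, -0.001]
wrist_force: [7.7, 1.6, -11.5]
width: 0.152
```

apply_moves:
  targets: [0, 0, -1, 0, 8, 0, 0, -2, 0, 8, 0, 0, -2, 0, 8]

```text
time: 12.25
tcp_pos: [0.5238, 0.0017, 0.2458]
tool_rot: [-0.362, -3.12, -0.001]
wrist_force: [3.7, 3.2, -6.6]
width: 0.15
```

apply_moves:
  targets: [0, 0, -1, 0, 8, 0, 0, -2, 0, 8, 0, 0, -2, 0, 8]

```text
time: 12.5
tcp_pos: [0.5238, 0.0017, 0.2479]
tool_rot: [0.362, 3.121, 0.001]
wrist_force: [4.4, 3.3, -7.3]
width: 0.154
```

The fourth click has gone: the force dropped from 11.5 to 6.6 N. I'll let it down in small steps.

apply_moves:
  targets: [0, 0, 0.5, 0, 8, 0, 0, 1, 0, 8, 0, 0, 1.5, 0, 8, 0, 0, 2, 0, 8, 0, 0, 2, 0, 8]

```text
time: 12.92
tcp_pos: [0.5238, 0.0017, 0.2463]
tool_rot: [0.361, 3.121, 0.001]
wrist_force: [4.7, 3.0, -6.0]
width: 0.153
```

apply_moves:
  targets: [0, 0, 0.4, 0, 8, 0, 0, 0.4, 0, 8]

```text
time: 13.08
tcp_pos: [0.5238, 0.0017, 0.246]
tool_rot: [0.362, 3.121, 0.001]
wrist_force: [4.5, 2.4, -5.8]
width: 0.154
```

apply_moves:
  targets: [0, 0, 0.4, 0, 8, 0, 0, 0.4, 0, 8]

```text
time: 13.25
tcp_pos: [0.5238, 0.0017, 0.2455]
tool_rot: [0.361, 3.121, 0.001]
wrist_force: [4.0, 3.4, -6.4]
width: 0.152
```

apply_moves:
  targets: [0, 0, 0.4, 0, 8, 0, 0, 0.4, 0, 8]

```text
time: 13.42
tcp_pos: [0.5238, 0.0017, 0.2452]
tool_rot: [0.361, 3.121, 0.001]
wrist_force: [4.1, 2.2, -6.0]
width: 0.15
```

apply_moves:
  targets: [0, 0, 0.3, 0, 8, 0, 0, 0.3, 0, 8]

```text
time: 13.58
tcp_pos: [0.5238, 0.0017, 0.2449]
tool_rot: [0.361, 3.121, 0.001]
wrist_force: [3.9, 3.2, -5.8]
width: 0.155
```

apply_moves:
  targets: [0, 0, 0.3, 0, 8, 0, 0, 0.3, 0, 8]

```text
time: 13.75
tcp_pos: [0.5238, 0.0017, 0.2446]
tool_rot: [0.361, 3.121, 0.001]
wrist_force: [4.5, 3.8, -6.3]
width: 0.153
```

apply_moves:
  targets: [0, 0, 0.3, 0, 8, 0, 0, 0.3, 0, 8]

```text
time: 13.92
tcp_pos: [0.5238, 0.0017, 0.2443]
tool_rot: [0.361, 3.121, 0.001]
wrist_force: [4.8, 2.8, -5.9]
width: 0.153
```

apply_moves:
  targets: [0, 0, 0.3, 0, 8, 0, 0, 0.3, 0, 8]

```text
time: 14.08
tcp_pos: [0.5238, 0.0017, 0.2441]
tool_rot: [0.361, 3.121, 0.001]
wrist_force: [3.6, 3.0, -6.7]
width: 0.158
```

apply_moves:
  targets: [0, 0, 0.3, 0, 8, 0, 0, 0.3, 0, 8]

```text
time: 14.25
tcp_pos: [0.5238, 0.0017, 0.244]
tool_rot: [0.361, 3.121, 0.001]
wrist_force: [2.7, 2.2, -2.9]
width: 0.151
```

apply_moves:
  targets: [0, 0, 0.3, 0, 8, 0, 0, 0.3, 0, 8]

```text
time: 14.42
tcp_pos: [0.5239, 0.0017, 0.244]
tool_rot: [0.361, 3.121, 0.001]
wrist_force: [2.9, 3.9, -1.6]
width: 0.153
```

apply_moves:
  targets: [0, 0, 0.3, 0, 8, 0, 0, 0.3, 0, 8]

```text
time: 14.58
tcp_pos: [0.5239, 0.0017, 0.244]
tool_rot: [0.361, 3.12, 0.001]
wrist_force: [-0.2, 4.6, 1.3]
width: 0.149
```

apply_moves:
  targets: [0, 0, 0.3, 0, 8, 0, 0, 0.3, 0, 8]

```text
time: 14.75
tcp_pos: [0.5239, 0.0017, 0.2439]
tool_rot: [0.361, 3.121, 0.001]
wrist_force: [-0.4, 5.9, 3.5]
width: 0.155
```

It rests on the pawl: the height holds at 0.244 and the pull has gone to zero. Release.

apply_moves:
  targets: [0, 0, -0.4, 0, 10, 0, 0, -0.4, 0, 16, 0, 0, -0.4, 0, 24, 0, 0, -0.4, 0, 36, 0, 0, -0.4, 0, 50, 0, 0, -0.4, 0, 50, 0, 0, -0.4, 0, 50, 0, 0, -0.4, 0, 50]
  squeeze: 20

```text
time: 15.42
tcp_pos: [0.5238, 0.0013, 0.2431]
tool_rot: [-0.361, -3.121, 0.001]
wrist_force: [0.7, 0.1, -0.3]
width: 0.585
```

apply_moves:
  targets: [0, 0, 0, 0, 50, 0, 0, 0, 0, 50, 0, 0, 0, 0, 50, 0, 0, 0, 0, 50, 0, 0, 0, 0, 50, 0, 0, 0, 0, 50]

```text
time: 15.92
tcp_pos: [0.5238, 0.0015, 0.2431]
tool_rot: [0.361, 3.121, -0.0]
wrist_force: [-0.2, 0.0, 0.4]
width: 0.585
```

apply_moves:
  targets: [0, 0, -10, 0, 50, 0, 0, -25, 0, 50, 0, 0, -40, 0, 50, 0, 0, -55, 0, 50, 0, 0, -70, 0, 50, 0, 0, -80, 0, 50, 0, 0, -80, 0, 50]

```text
time: 16.5
tcp_pos: [0.525, 0.0013, 0.3268]
tool_rot: [0.361, 3.115, -0.001]
wrist_force: [1.3, -1.6, 1.1]
width: 0.584
```

```bash
python3 - <<'E'
from h import *
plan([.4904,-.1365,.29])
a=bot.camera("scene")
a=cv2.resize(a[110:260,230:350],None,fx=4,fy=4,interpolation=cv2.INTER_CUBIC)
cv2.imwrite("pics/g3.png",cv2.convertScaleAbs(a[:,:,::-1],alpha=1.15))
E
```

```text
tcp [0.525  0.0013 0.3268] shift [   2.4 -142.1   36.8] yaw -0.0 axes x,y [-0.974  0.229 -0.006] [0.229 0.974 0.   ] tz [ 0.006 -0.001 -1.   ] q [-0.19 -0.11  1.85  0.    1.4  -1.53] F [ 1.34 -1.59  1.13] w 0.584 t 16.5
```

View pics/g3.png

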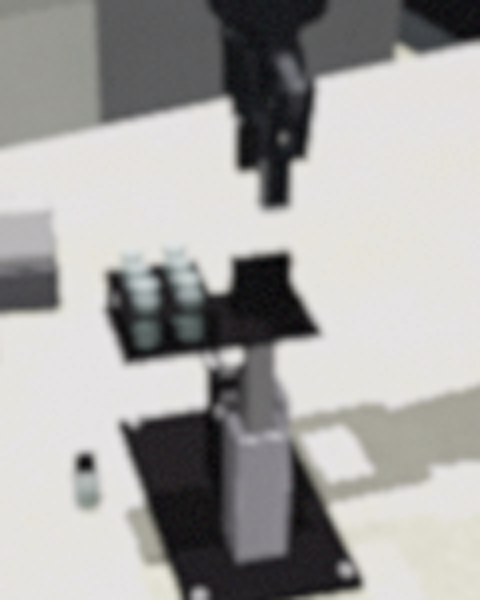

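The platform stands raised with its vials upright (150,290), and the open jaws are clear above the fin. Next, shut the jaws, move behind the knob and go down.

apply_moves:
  targets: [0, -12, 0, 0, 40, 0, -32, 0, 0, 20, 0, -56, 0, 0, 10, 0, -80, 0, 0, 0, 0, -104, 0, 0, 0, 1, -128, 0, 0, 0, 1, -150, 0, 0, 0, 1, -168, 0, 0, 0, 1, -180, 0, 0, 0, 1, -187, 0, 0, 0, 1, -187, 0, 0, 0, 1, -187, 0, 0, 0]

```text
time: 17.55
tcp_pos: [0.4799, -0.1802, 0.3226]
tool_rot: [-0.362, -3.12, -0.001]
wrist_force: [0.4, -0.1, 0.2]
width: 0.005
```

```bash
python3 - <<'E'
from h import *
plan([.481,-.179,.130])
E
```

```text
tcp [ 0.4799 -0.1802  0.3226] shift [ -0.9   1.3 192.6] yaw -0.0 axes x,y [-0.973  0.229  0.001] [0.229 0.973 0.001] tz [-0.001  0.001 -1.   ] q [-0.56 -0.13  1.87  0.    1.4  -1.9 ] F [ 0.45 -0.07  0.22] w 0.005 t 17.55
```

apply_moves:
  targets: [-1, 0, 15, 0, 0, -1, 0, 35, 0, 0, -1, 0, 58, 0, 0, -1, 0, 81, 0, 0, -1, 0, 104, 0, 0, -1, 0, 127, 0, 0, -1, 0, 148, 0, 0, -1, 0, 165, 0, 0, -1, 0, 178, 0, 0, -1, 0, 187, 0, 0, -1, 0, 192, 0, 0, -1, 0, 192, 0, 0]

```text
time: 18.55
tcp_pos: [0.4808, -0.1797, 0.1301]
tool_rot: [-0.36, -3.119, -0.001]
wrist_force: [1.1, -0.0, -0.0]
width: 0.003
```

```bash
python3 - <<'E'
from h import *
plan([.4914,-.1355,.130])
a=cv2.resize(bot.camera("scene")[150:230,240:330],(540,480),interpolation=cv2.INTER_CUBIC)
b=cv2.resize(bot.camera("top")[195:255,270:330],(260,260),interpolation=cv2.INTER_CUBIC)
o=np.zeros((480,800,3),np.uint8); o[:,:540]=a; o[:260,540:]=b
cv2.imwrite("pics/g4.png",cv2.convertScaleAbs(o[:,:,::-1],alpha=1.2))
E
```

```text
tcp [ 0.4808 -0.1797  0.1301] shift [-0.3 45.5  0.2] yaw 0.0 axes x,y [-0.974  0.228  0.002] [0.228 0.974 0.001] tz [-0.002  0.001 -1.   ] q [-0.56  0.06  2.06  0.    1.03 -1.9 ] F [ 1.15 -0.04 -0.03] w 0.003 t 18.55
```

View pics/g4.png

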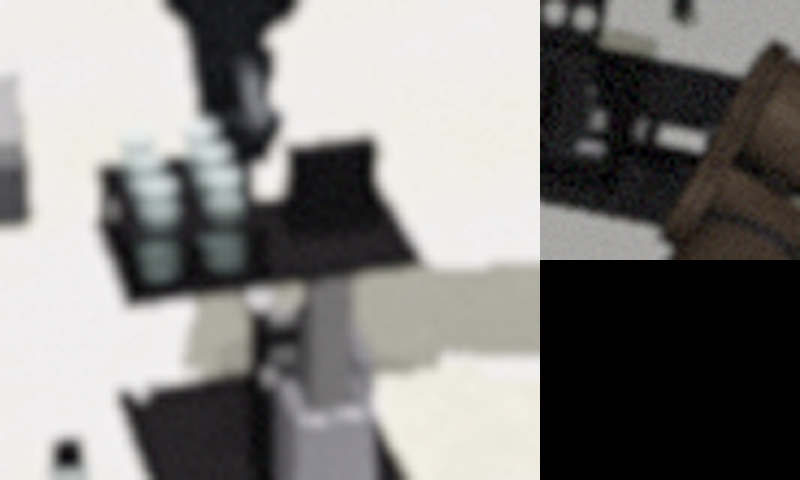

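The fingers are behind the now-hidden knob and nothing else is touched. I'll push along tool +y in steps, watching the force.

apply_moves:
  targets: [0, 4, 0, 0, 0, 0, 10, 0, 0, 0, 0, 15, 0, 0, 0, 0, 18, 0, 0, 0, 0, 18, 0, 0, 0]

```text
time: 19.07
tcp_pos: [0.4854, -0.1623, 0.1314]
tool_rot: [0.36, 3.12, -0.0]
wrist_force: [0.8, -0.1, -0.1]
width: 0.003
```

apply_moves:
  targets: [0, 2, 0, 0, 0, 0, 4, 0, 0, 0, 0, 6, 0, 0, 0]

```text
time: 19.32
tcp_pos: [0.4866, -0.1571, 0.1311]
tool_rot: [0.362, 3.121, -0.0]
wrist_force: [0.2, 0.1, 0.4]
width: -0.002
```

apply_moves:
  targets: [0, 2, 0, 0, 0, 0, 4, 0, 0, 0, 0, 6, 0, 0, 0]

```text
time: 19.57
tcp_pos: [0.4879, -0.1517, 0.1312]
tool_rot: [-0.361, -3.121, 0.002]
wrist_force: [-1.0, -2.4, 0.4]
width: 0.002
```

apply_moves:
  targets: [0, 2, 0, 0, 0, 0, 4, 0, 0, 0, 0, 6, 0, 0, 0]

```text
time: 19.82
tcp_pos: [0.4893, -0.1455, 0.1311]
tool_rot: [0.361, 3.121, -0.001]
wrist_force: [-0.5, -1.9, 0.7]
width: -0.003
```

apply_moves:
  targets: [0, 2, 0, 0, 0, 0, 4, 0, 0, 0, 0, 6, 0, 0, 0]

```text
time: 20.07
tcp_pos: [0.4908, -0.1396, 0.1312]
tool_rot: [0.361, 3.121, -0.0]
wrist_force: [-0.7, -2.3, 1.1]
width: -0.003
```

apply_moves:
  targets: [0, 2, 0, 0, 0, 0, 4, 0, 0, 0, 0, 4, 0, 0, 0]

```text
time: 20.32
tcp_pos: [0.4917, -0.1353, 0.1311]
tool_rot: [0.361, 3.121, 0.001]
wrist_force: [0.7, -0.2, -0.2]
width: 0.001
```

apply_moves:
  targets: [0, 2, 0, 0, 0, 0, 3, 0, 0, 0, 0, 3, 0, 0, 0]

```text
time: 20.57
tcp_pos: [0.4924, -0.1326, 0.1311]
tool_rot: [0.361, 3.121, 0.0]
wrist_force: [0.1, -2.3, -0.0]
width: -0.0
```

apply_moves:
  targets: [0, 1, 0, 0, 0, 0, 2, 0, 0, 0, 0, 2, 0, 0, 0]

```text
time: 20.82
tcp_pos: [0.4927, -0.1312, 0.1312]
tool_rot: [0.361, 3.121, -0.001]
wrist_force: [-0.2, -3.7, -0.5]
width: -0.002
```

apply_moves:
  targets: [0, 1, 0, 0, 0, 0, 2, 0, 0, 0, 0, 2, 0, 0, 0]

```text
time: 21.07
tcp_pos: [0.4928, -0.131, 0.1313]
tool_rot: [-0.359, -3.12, 0.008]
wrist_force: [-2.0, -9.5, -0.3]
width: -0.0
```

apply_moves:
  targets: [0, 0.5, 0, 0, 0, 0, 1, 0, 0, 0, 0, 1, 0, 0, 0]

```text
time: 21.32
tcp_pos: [0.4929, -0.1309, 0.1314]
tool_rot: [-0.359, -3.12, 0.011]
wrist_force: [-4.3, -12.2, -0.6]
width: -0.002
```

apply_moves:
  targets: [0, 0, 0, 0, 0, 0, 0, 0, 0, 0, 0, 0, 0, 0, 0]

```text
time: 21.57
tcp_pos: [0.4929, -0.1309, 0.1313]
tool_rot: [-0.359, -3.12, 0.01]
wrist_force: [-3.3, -11.8, -1.4]
width: 0.003
```

Hard stop at 12 N with no further movement. I'll back off, rise clear and look.

apply_moves:
  targets: [0, -5, 0, 0, 0, 0, -15, 0, 0, 0, 0, -30, 0, 0, 0, 0, -45, 0, 0, 0, 0, -50, -10, 0, 0, 0, -50, -35, 0, 0, 0, -60, -65, 0, 0, 0, -70, -100, 0, 0, 0, -90, -135, 0, 0, 0, -110, -165, 0, 0, 0, -120, -180, 0, 0, 0, -120, -180, 0, 0]

```text
time: 22.57
tcp_pos: [0.4673, -0.2471, 0.3174]
tool_rot: [0.364, 3.111, -0.007]
wrist_force: [-0.3, -0.3, 0.6]
width: -0.001
```

apply_moves:
  targets: [0, -20, 0, 0, 0, 0, -50, 0, 0, 0, 0, -80, 0, 0, 0, 0, -110, 0, 0, 0, 0, -130, 0, 0, 0, 0, -140, 0, 0, 0, 0, -140, 0, 0, 0, 0, -140, 0, 0, 0]

```text
time: 23.23
tcp_pos: [0.4341, -0.38, 0.31]
tool_rot: [-0.361, -3.12, -0.004]
wrist_force: [0.8, 0.3, 0.9]
width: -0.001
```

```bash
python3 - <<'E'
from h import *
plan([.4914,-.1355,.130])
a=cv2.resize(bot.camera("scene")[160:270,240:330],(450,550),interpolation=cv2.INTER_CUBIC)
t=bot.camera("top"); cv2.imwrite("pics/top1.png",t[:,:,::-1])
b=cv2.resize(t[190:255,270:320],(350,455),interpolation=cv2.INTER_CUBIC)
b0=cv2.imread("pics/top0.png")
o=np.zeros((550,800,3),np.uint8); o[:,:450]=a; o[:455,450:]=b
cv2.imwrite("pics/g5.png",cv2.convertScaleAbs(o[:,:,::-1],alpha=1.2))
for q in(.1455,):print("old knob px",proj("top",[.4914,-.1355,q]))
E
```

```text
tcp [ 0.4341 -0.38    0.31  ] shift [-1.000e-01  2.507e+02  1.806e+02] yaw -0.0 axes x,y [-0.974  0.229  0.001] [0.229 0.974 0.003] tz [-0.001  0.003 -1.   ] q [-0.9   0.03  1.75  0.    1.37 -2.24] F [0.8  0.35 0.89] w -0.001 t 23.2333
old knob px [311.61015619 227.84808931]
```

View pics/g5.png

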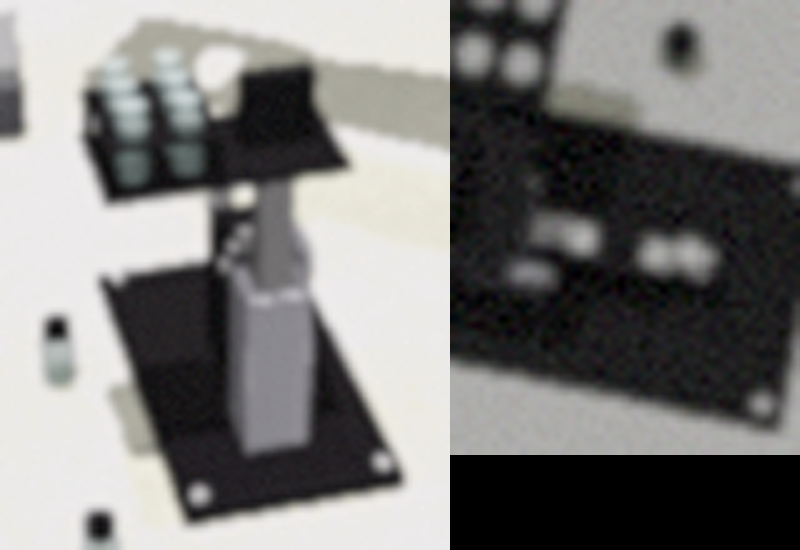

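The knob is now at about top-view pixel (305,226), but the shift looks shorter than the bolt's full travel. I'll measure it properly.

```bash
python3 - <<'E'
from h import *
ps=np.radians(-13.2);ex=np.array([np.cos(ps),np.sin(ps),0]);ey=np.array([-np.sin(ps),np.cos(ps),0]);A=np.array([.526,.0028,0])
for f in("top0","top1"):
    g=cv2.cvtColor(cv2.imread(f"pics/{f}.png"),cv2.COLOR_BGR2GRAY)
    for z in(.1455,.11):
        y=np.arange(-.175,-.03,.003)
        row=[]
        for v in y:
            P=np.array([proj("top",A+ex*dx+ey*v+[0,0,z]) for dx in(-.006,-.002,.002)],np.float32)
            row.append(cv2.remap(g,P[:,0:1],P[:,1:2],cv2.INTER_LINEAR).mean())
        print(f,z," ".join(f"{int(a*1000)}:{int(r)}" for a,r in zip(y,row)))
E
```

```text
top0 0.1455 -175:95 -172:58 -168:29 -165:17 -162:17 -159:22 -156:24 -153:40 -150:70 -147:97 -144:114 -141:121 -138:118 -135:107 -132:102 -129:106 -126:116 -123:117 -120:116 -117:117 -114:118 -111:117 -108:116 -105:117 -102:115 -99:112 -96:104 -93:81 -90:49 -87:29 -84:34 -81:54 -78:66 -75:56 -72:35 -69:19 -66:18 -63:20 -60:17 -57:18 -54:28 -51:61 -48:94 -45:105 -42:92 -39:66 -36:42 -33:30 -30:20
top0 0.11 -175:59 -172:30 -168:17 -165:16 -162:20 -159:23 -156:34 -153:59 -150:85 -147:102 -144:110 -141:110 -138:103 -135:97 -132:104 -129:115 -126:121 -123:122 -120:122 -117:122 -114:121 -111:120 -108:120 -105:120 -102:119 -99:115 -96:102 -93:76 -90:44 -87:27 -84:38 -81:57 -78:66 -75:54 -72:33 -69:18 -66:19 -63:21 -60:16 -57:17 -54:29 -51:59 -48:94 -45:107 -42:97 -39:73 -36:47 -33:32 -30:21
top1 0.1455 -175:103 -172:65 -168:34 -165:23 -162:22 -159:22 -156:25 -153:23 -150:23 -147:25 -144:24 -141:23 -138:24 -135:21 -132:24 -129:47 -126:75 -123:101 -120:116 -117:127 -114:129 -111:122 -108:113 -105:111 -102:119 -99:124 -96:113 -93:88 -90:57 -87:32 -84:22 -81:23 -78:23 -75:32 -72:58 -69:94 -66:119 -63:128 -60:121 -57:109 -54:99 -51:90 -48:87 -45:85 -42:79 -39:63 -36:43 -33:31 -30:26
top1 0.11 -175:67 -172:36 -168:24 -165:24 -162:23 -159:24 -156:24 -153:23 -150:24 -147:23 -144:23 -141:24 -138:23 -135:22 -132:34 -129:58 -126:86 -123:106 -120:115 -117:120 -114:115 -111:108 -108:110 -105:117 -102:127 -99:127 -96:111 -93:82 -90:49 -87:26 -84:21 -81:22 -78:24 -75:35 -72:64 -69:101 -66:125 -63:131 -60:123 -57:110 -54:98 -51:87 -48:85 -45:86 -42:81 -39:67 -36:47 -33:35 -30:28
```

```bash
python3 - <<'E'
from h import *
ps=np.radians(-13.2);ex=np.array([np.cos(ps),np.sin(ps),0]);ey=np.array([-np.sin(ps),np.cos(ps),0]);A=np.array([.526,.0028,0])
ys=np.arange(-.156,-.029,.004)
print("y   "," ".join(f"{int(round(v*1000)):4d}" for v in ys))
for f in("top0","top1"):
    g=cv2.cvtColor(cv2.imread(f"pics/{f}.png"),cv2.COLOR_BGR2GRAY)
    for dx in np.arange(.024,-.029,-.004):
        P=np.array([proj("top",A+ex*dx+ey*v+[0,0,.117]) for v in ys],np.float32)
        print(f"{int(round(dx*1000)):4d}"," ".join(f"{int(r):4d}" for r in cv2.remap(g,P[:,:1],P[:,1:],cv2.INTER_LINEAR).ravel()))
print(proj("scene",[.4971,-.1111,.1455]),proj("scene",[.4914,-.1355,.1455]))
E
```

```text
y    -156 -152 -148 -144 -140 -136 -132 -128 -124 -120 -116 -112 -108 -104 -100  -96  -92  -88  -84  -80  -76  -72  -68  -64  -60  -56  -52  -48  -44  -40  -36  -32
  24   21   16   25   26   23   20   16   18   18   19   19   21   18   21   16   20   18   20   23   17   17   18   20   13    8    9   10   11    8   17   26   22
  20   19   17   21   21   19   21   18   22   20   19   20   19   19   20   22   18   19   20   24   25   22   20   21   14   12   10   11   14    5   23   33   26
  16   16   20   25   23   24   15   20   22   23   16   20   17   21   23   21   18   17   21   19   21   21   22   18   17   15    8   11   14    9   20   28   25
  12   14   23   37   47   46   32   31   28   23   20   27   28   24   20   25   22   14   17   22   24   22   20   22   19   19    8   10   18   24   26   26   22
   8   26   47   75   95   90   74   60   60   56   52   56   59   55   52   52   45   28   23   30   38   28   19   10   16   18   18   30   50   49   44   24   26
   4   38   78  112  125  119  104   98  102  101   99  102  102  101   99   93   77   46   28   44   60   46 
[... 3040 characters left out ...]
  20   21   22   14   14   13   17   10   14   13   12    8   16   17   13    8   15   17   10   13   12   13   14   18   30   42   44   42   40   33
 -20   22   27   25   24   18   17   10   16   20   15   17   13    7   17   16   13   12    3    8   12   10    7    7    4   10   36   66   82   85   80   65   48
 -24   24   26   27   24   22   20   21   22   22   22   19   21   12   13   10   12   15    7   13    7   13   13   17   12   12   45   75   96  101  102   87   57
 -28   21   21   27   16   21   22   24   22   19   23   24   22   19   16   19   13   17   19   19   16   17   14   13   12   12   37   57   75   75   81   75   53
[283.50671493 189.30991289] [281.46960506 185.24044149]
```

By image the knob moved about 24 mm. The gap to the guide looks like 14–18 mm where 12 is expected, so I can't be sure it is home. I'll push again, contacting a little higher, to see whether the stall point was the stop.

apply_moves:
  targets: [0, 25, 0, 0, 0, 0, 60, 0, 0, 0, 0, 95, 0, 0, 0, 0, 130, 0, 0, 0, 0, 165, 0, 0, 0, 0, 195, 0, 0, 0, 0, 210, 0, 0, 0, 0, 218, 0, 0, 0, 0, 220, 0, 0, 0, 0, 220, 0, 0, 0]

```text
time: 24.17
tcp_pos: [0.4843, -0.1663, 0.3113]
tool_rot: [0.359, 3.121, -0.0]
wrist_force: [0.0, -0.7, -0.4]
width: 0.0
```

apply_moves:
  targets: [0, 0, 20, 0, 0, 0, 0, 45, 0, 0, 0, 0, 70, 0, 0, 0, 0, 95, 0, 0, 0, 0, 120, 0, 0, 0, 0, 140, 0, 0, 0, 0, 155, 0, 0, 0, 0, 165, 0, 0, 0, 0, 173, 0, 0, 0, 0, 173, 0, 0, 0, 0, 173, 0, 0]

```text
time: 25.08
tcp_pos: [0.4845, -0.1675, 0.1384]
tool_rot: [0.362, 3.12, -0.0]
wrist_force: [0.7, 0.6, 0.1]
width: -0.001
```

apply_moves:
  targets: [0, 8, 0, 0, 0, 0, 16, 0, 0, 0, 0, 24, 0, 0, 0, 0, 28, 0, 0, 0, 0, 30, 0, 0, 0, 0, 30, 0, 0, 0]

```text
time: 25.58
tcp_pos: [0.4914, -0.137, 0.1384]
tool_rot: [0.359, 3.121, -0.0]
wrist_force: [-0.1, -0.7, 0.1]
width: 0.001
```

apply_moves:
  targets: [0, 1, 0, 0, 0, 0, 2, 0, 0, 0, 0, 3, 0, 0, 0, 0, 3, 0, 0, 0]

```text
time: 25.92
tcp_pos: [0.4918, -0.1348, 0.1381]
tool_rot: [-0.362, -3.121, -0.0]
wrist_force: [-0.7, -0.2, 0.4]
width: -0.002
```

apply_moves:
  targets: [0, 1, 0, 0, 0, 0, 2, 0, 0, 0, 0, 3, 0, 0, 0, 0, 3, 0, 0, 0]

```text
time: 26.25
tcp_pos: [0.4925, -0.1318, 0.1381]
tool_rot: [-0.361, -3.121, -0.0]
wrist_force: [0.5, 0.2, 0.4]
width: -0.001
```

apply_moves:
  targets: [0, 1, 0, 0, 0, 0, 2, 0, 0, 0, 0, 2, 0, 0, 0]

```text
time: 26.5
tcp_pos: [0.4928, -0.131, 0.1382]
tool_rot: [-0.36, -3.121, 0.005]
wrist_force: [-1.6, -4.6, -0.8]
width: 0.002
```

apply_moves:
  targets: [0, 1, 0, 0, 0, 0, 2, 0, 0, 0, 0, 2, 0, 0, 0]

```text
time: 26.75
tcp_pos: [0.4929, -0.1307, 0.1383]
tool_rot: [-0.359, -3.12, 0.011]
wrist_force: [-3.4, -10.0, -0.6]
width: 0.001
```

apply_moves:
  targets: [0, 1, 0, 0, 0, 0, 2, 0, 0, 0, 0, 2, 0, 0, 0]

```text
time: 27.0
tcp_pos: [0.493, -0.1304, 0.1385]
tool_rot: [-0.357, -3.12, 0.017]
wrist_force: [-4.7, -14.8, -0.7]
width: 0.001
```

It stalls at exactly the same place (y = -0.131) at a different contact height, rigid up to 15 N. That is an end stop rather than the fingers catching on something. I'll retreat again and run a last measurement.

apply_moves:
  targets: [0, -5, 0, 0, 0, 0, -15, 0, 0, 0, 0, -30, 0, 0, 0, 0, -45, 0, 0, 0, 0, -50, -10, 0, 0, 0, -50, -35, 0, 0, 0, -60, -65, 0, 0, 0, -75, -100, 0, 0, 0, -100, -130, 0, 0, 0, -130, -155, 0, 0, 0, -160, -170, 0, 0, 0, -180, -170, 0, 0]

```text
time: 28.0
tcp_pos: [0.4537, -0.3042, 0.3146]
tool_rot: [0.361, 3.112, -0.009]
wrist_force: [-0.4, -0.8, -0.2]
width: -0.001
```

apply_moves:
  targets: [0, -25, 0, 0, 0, 0, -50, 0, 0, 0, 0, -75, 0, 0, 0, 0, -95, 0, 0, 0, 0, -100, 0, 0, 0, 0, -100, 0, 0, 0]

```text
time: 28.5
tcp_pos: [0.4296, -0.3994, 0.3085]
tool_rot: [0.364, 3.12, 0.001]
wrist_force: [0.2, -0.3, -0.2]
width: -0.002
```

```bash
python3 - <<'E'
from h import *
plan([.4914,-.1355,.130])
av=lambda n:np.mean([bot.camera(n).astype(np.float32) for _ in range(6)],0)
t,s=av("top"),av("scene"); cv2.imwrite("pics/top2.png",t[:,:,::-1]);cv2.imwrite("pics/scene2.png",s[:,:,::-1])
ps=np.radians(-13.2);ex=np.array([np.cos(ps),np.sin(ps),0]);ey=np.array([-np.sin(ps),np.cos(ps),0]);A=np.array([.526,.0028,0])
def edge(f,z,lo,hi,rising):
    g=cv2.cvtColor(cv2.imread(f"pics/{f}.png"),cv2.COLOR_BGR2GRAY).astype(np.float32); out=[]
    for dx in(-.004,-.002,0,.002,.004):
        y=np.arange(lo,hi,.0005); P=np.array([proj("top",A+ex*dx+ey*v+[0,0,z]) for v in y],np.float32)
        r=cv2.remap(g,P[:,:1],P[:,1:],cv2.INTER_CUBIC).ravel(); h=(r.max()+r.min())/2
        k=np.where((r[:-1]<h)&(r[1:]>=h) if rising else (r[:-1]>=h)&(r[1:]<h))[0]; out.append(y[k[0]]*1e3 if len(k) else np.nan)
    return np.round(out,1)
print("knob back  before",edge("top0",.1455,-.162,-.140,True)); print("knob back  after",edge("top2",.1455,-.14,-.116,True))
for f in("top0","top2"): print("guide",f,edge(f,.117,-.100,-.084,False))
b=cv2.resize(t[205:240,275:320],(405,315),interpolation=cv2.INTER_CUBIC); b0=cv2.resize(cv2.imread("pics/top0.png")[205:240,275:320],(405,315),interpolation=cv2.INTER_CUBIC)
a=cv2.resize(s[175:215,268:308],(395,395),interpolation=cv2.INTER_CUBIC)
o=np.zeros((600,800,3),np.uint8); cl=lambda i:np.clip(i,0,255)
o[:300,:405]=cl(b0)[:300]; o[300:600,:405]=cl(b[:,:,::-1])[:300]; o[:395,405:]=cl(a[:,:,::-1]); cv2.imwrite("pics/g6.png",cv2.convertScaleAbs(o,alpha=1.4))
E
```

```text
tcp [ 0.4296 -0.3994  0.3085] shift [  0.8 270.9 178.7] yaw -0.1 axes x,y [-0.973  0.23  -0.   ] [0.23  0.973 0.001] tz [ 0.001  0.001 -1.   ] q [-0.92  0.05  1.73  0.    1.37 -2.26] F [ 0.19 -0.32 -0.16] w -0.002 t 28.5
knob back  before [-151.5 -151.5 -151.  -151.  -150. ]
knob back  after [-127.5 -127.5 -127.5 -127.  -126. ]
guide top0 [-93.5 -93.5 -94.  -93.5 -94. ]
guide top2 [-93.5 -93.5 -93.5 -93.5 -93.5][ WARN:0@17.077] global loadsave.cpp:1063 imwrite_ Unsupported depth image for selected encoder is fallbacked to CV_8U.
```

View pics/g6.png

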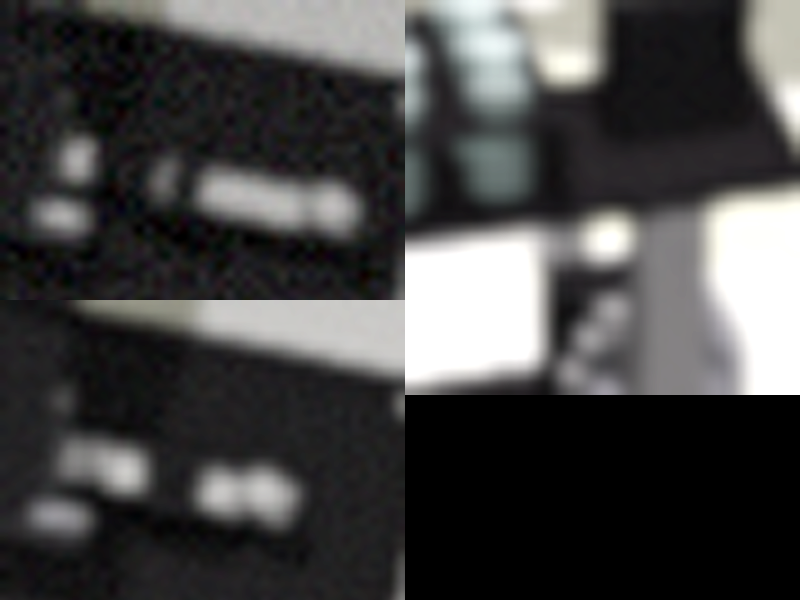

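The knob moved 24 mm, and the bolt's tip now stands right against the pawl (bottom left, dark line at about (95,465)). I'll check whether the pawl is where it was when closed at the start.

```bash
python3 - <<'E'
from h import *
ps=np.radians(-13.2);ex=np.array([np.cos(ps),np.sin(ps),0]);ey=np.array([-np.sin(ps),np.cos(ps),0]);A=np.array([.526,.0028,0])
y=np.arange(-.08,-.028,.002)
print(" "*9,*[f"{round(v*1e3):4d}" for v in y])
for f in("top0","top2"):
    g=cv2.cvtColor(cv2.imread(f"pics/{f}.png"),cv2.COLOR_BGR2GRAY)
    for dx in(.006,.002,-.002,-.006):
        P=np.array([proj("top",A+ex*dx+ey*v+[0,0,.11]) for v in y],np.float32)
        print(f,f"{dx*1e3:4.0f}",*[f"{int(r):4d}" for r in cv2.remap(g,P[:,:1],P[:,1:],cv2.INTER_LINEAR).ravel()])
E
```

```text
-80  -78  -76  -74  -72  -70  -68  -66  -64  -62  -60  -58  -56  -54  -52  -50  -48  -46  -44  -42  -40  -38  -36  -34  -32  -30
top0    6   52   48   39   31   24   20   16   14   14   16   18   19   21   24   47   64   76   79   76   67   56   43   33   29   25   18
top0    2   67   63   53   39   26   20   19   22   20   18   18   20   23   34   57   81  103  106  104   93   76   53   41   33   24   19
top0   -2   72   68   60   44   31   17   16   17   23   21   14   17   25   43   63   88  106  115  110   99   78   57   46   35   27   22
top0   -6   60   60   50   37   26   18   19   21   21   16   10   15   23   39   58   81   93  100   93   81   65   51   37   30   23   18
top2    6   23   24   27   37   52   68   81   90   94   93   90   87   86   84   78   73   70   68   68   62   55   46   39   33   29   27
top2    2   24   27   31   52   73   98  115  127  129  129  122  117  114  109   99   94   90   90   88   81   70   53   43   35   29   26
top2   -2   23   28   39   59   84  111  128  139  140  136  128  119  111  103   96   92   91   92   89   85   72   57   44   34   28   25
top2   -6   23   27   38   52   74   94  110  120  123  117  107   96   86   75   72   72   75   78   77   73   63   53   41   36   31   27
```

Two measurements disagree with "home". The travel is 24 mm, while at least 25 is needed, and the gap is about 17 mm where 12 is stated. I won't hand in on that. Next I'll turn the gripper 90° and push with a narrower profile, reading the full wrench at the stall to see where it is blocked.

apply_moves:
  targets: [0, 10, 0, 7, 0, 0, 30, 0, 14, 0, 0, 50, 0, 21, 0, 0, 75, 0, 28, 0, 0, 100, 0, 35, 0, 0, 125, 0, 42, 0, 0, 150, 0, 49, 0, 0, 170, 0, 56, 0, 0, 185, 0, 63, 0, 0, 195, 0, 70, 0, 0, 200, 0, 77, 0, 0, 200, 0, 84, 0]

```text
time: 30.1
tcp_pos: [0.4759, -0.2027, 0.3083]
tool_rot: [2.361, 2.072, 0.001]
wrist_force: [0.3, 0.5, 0.3]
width: -0.002
```

apply_moves:
  targets: [0, 0, 0, 6, 0, 0, 0, 0, 6, 0, 0, 0, 0, 6, 0]

```text
time: 30.35
tcp_pos: [0.4756, -0.2039, 0.3082]
tool_rot: [2.459, 1.955, 0.0]
wrist_force: [-0.0, 0.4, 0.2]
width: 0.004
```

```bash
python3 - <<'E'
from h import *
plan([.4815,-.180,.134],psi=-13.2-90)
E
```

```text
tcp [ 0.4756 -0.2039  0.3082] shift [ 24.6   0.3 174.2] yaw 0.1 axes x,y [ 0.226  0.974 -0.   ] [ 0.974 -0.226  0.   ] tz [ 0. -0. -1.] q [-0.6  -0.11  1.88 -0.    1.37 -0.37] F [-0.05  0.36  0.15] w 0.004 t 30.35
```

apply_moves:
  targets: [3, 0, 20, 0, 0, 10, 0, 45, 0, 0, 15, 0, 70, 0, 0, 15, 0, 95, 0, 0, 15, 0, 120, 0, 0, 15, 0, 140, 0, 0, 15, 0, 155, 0, 0, 15, 0, 167, 0, 0, 15, 0, 174, 0, 0, 15, 0, 174, 0, 0]

```text
time: 31.18
tcp_pos: [0.4782, -0.189, 0.1326]
tool_rot: [-2.459, -1.95, 0.001]
wrist_force: [-0.1, -0.1, 0.2]
width: 0.005
```

apply_moves:
  targets: [8, 0, 0, 0, 0, 18, 0, 0, 0, 0, 28, 0, 0, 0, 0, 38, 0, 0, 0, 0, 45, 0, 0, 0, 0, 48, 0, 0, 0, 0, 48, 0, 0, 0, 0]

```text
time: 31.77
tcp_pos: [0.4903, -0.1416, 0.1344]
tool_rot: [2.46, 1.953, 0.0]
wrist_force: [0.1, -0.6, -0.2]
width: -0.0
```

apply_moves:
  targets: [1, 0, 0, 0, 0, 2, 0, 0, 0, 0, 3, 0, 0, 0, 0, 3, 0, 0, 0, 0]

```text
time: 32.1
tcp_pos: [0.4906, -0.1398, 0.1341]
tool_rot: [-2.463, -1.951, 0.0]
wrist_force: [0.7, -0.3, -0.3]
width: 0.001
```

apply_moves:
  targets: [1, 0, 0, 0, 0, 2, 0, 0, 0, 0, 3, 0, 0, 0, 0, 3, 0, 0, 0, 0]

```text
time: 32.43
tcp_pos: [0.4913, -0.1367, 0.1341]
tool_rot: [-2.462, -1.951, 0.0]
wrist_force: [-0.5, 0.4, 1.0]
width: -0.003
```

apply_moves:
  targets: [1, 0, 0, 0, 0, 2, 0, 0, 0, 0, 3, 0, 0, 0, 0, 3, 0, 0, 0, 0]

```text
time: 32.77
tcp_pos: [0.4921, -0.1337, 0.1341]
tool_rot: [-2.462, -1.951, 0.0]
wrist_force: [0.4, -0.3, -0.9]
width: 0.003
```

```bash
python3 - <<'E'
from h import *
s=bot.state(); print(s["wrist_force"].round(2),s["ft_torque"].round(3),s["tcp_pos"].round(4))
E
```

```text
[ 0.44 -0.31 -0.85] [-0.012  0.089  0.005] [ 0.4921 -0.1337  0.1341]
```

apply_moves:
  targets: [1, 0, 0, 0, 0, 2, 0, 0, 0, 0, 2, 0, 0, 0, 0]

```text
time: 33.02
tcp_pos: [0.4925, -0.1317, 0.1341]
tool_rot: [-2.462, -1.951, -0.0]
wrist_force: [0.1, 0.3, -0.6]
width: -0.002
```

apply_moves:
  targets: [1, 0, 0, 0, 0, 2, 0, 0, 0, 0, 2, 0, 0, 0, 0]

```text
time: 33.27
tcp_pos: [0.493, -0.1298, 0.1341]
tool_rot: [-2.462, -1.951, 0.0]
wrist_force: [-0.5, 0.4, 0.1]
width: 0.0
```

apply_moves:
  targets: [1, 0, 0, 0, 0, 2, 0, 0, 0, 0, 2, 0, 0, 0, 0]

```text
time: 33.52
tcp_pos: [0.4933, -0.1286, 0.1342]
tool_rot: [2.461, 1.951, -0.002]
wrist_force: [-0.3, -2.5, -0.7]
width: -0.001
```

```bash
python3 - <<'E'
from h import *
s=bot.state(); print(s["wrist_force"].round(2),s["ft_torque"].round(3),s["tcp_pos"].round(4),R.from_rotvec(s["tool_rot"]).as_matrix()[:,2].round(3))
E
```

```text
[-0.26 -2.51 -0.7 ] [-0.463  0.193 -0.026] [ 0.4933 -0.1286  0.1342] [-0.    -0.002 -1.   ]
```

apply_moves:
  targets: [1, 0, 0, 0, 0, 2, 0, 0, 0, 0, 2, 0, 0, 0, 0]

```text
time: 33.77
tcp_pos: [0.4934, -0.1284, 0.1343]
tool_rot: [2.458, 1.951, -0.007]
wrist_force: [-3.5, -8.8, -0.2]
width: 0.002
```

apply_moves:
  targets: [1, 0, 0, 0, 0, 2, 0, 0, 0, 0, 2, 0, 0, 0, 0]

```text
time: 34.02
tcp_pos: [0.4935, -0.1282, 0.1344]
tool_rot: [2.455, 1.95, -0.013]
wrist_force: [-5.1, -14.5, -0.1]
width: -0.001
```

apply_moves:
  targets: [0.5, 0, 0, 0, 0, 1, 0, 0, 0, 0, 1, 0, 0, 0, 0]

```text
time: 34.27
tcp_pos: [0.4935, -0.1282, 0.1345]
tool_rot: [2.454, 1.95, -0.015]
wrist_force: [-5.5, -16.6, -0.5]
width: -0.003
```

```bash
python3 - <<'E'
from h import *
s=bot.state(); print(s["wrist_force"].round(2),s["ft_torque"].round(3),s["tcp_pos"].round(4),R.from_rotvec(s["tool_rot"]).as_matrix()[:,2].round(3))
E
```

```text
[ -5.55 -16.62  -0.52] [-2.734  0.986  0.037] [ 0.4935 -0.1282  0.1345] [-0.003 -0.012 -1.   ]
```

The stop is rigid at 17.5 N with under 0.2 mm of give. The touch puts the knob's back face at -124.8 mm, where the image edge read -127. So bright edges bloom by about 2 mm, which also explains the plate reading 4–5 mm too small. With that corrected, the gap to the guide is about 12–13 mm, which is the stated home value. A bolt that started near 10 mm also fits the travel of about 25 mm. So the bolt is home, and I'll retreat.

apply_moves:
  targets: [-5, 0, 0, 0, 0, -15, 0, 0, 0, 0, -30, 0, 0, 0, 0, -45, 0, 0, 0, 0, -50, 0, -10, 0, 0, -50, 0, -35, 0, 0, -60, 0, -65, 0, 0, -75, 0, -100, 0, 0, -100, 0, -130, 0, 0, -130, 0, -155, 0, 0, -150, 0, -165, 0, 0, -160, 0, -165, 0, 0]

```text
time: 35.27
tcp_pos: [0.4589, -0.2815, 0.3043]
tool_rot: [2.457, 1.944, 0.003]
wrist_force: [0.7, 0.7, 0.4]
width: -0.0
```

apply_moves:
  targets: [-25, 0, 0, 0, 0, -50, 0, 0, 0, 0, -75, 0, 0, 0, 0, -90, 0, 0, 0, 0, -90, 0, 0, 0, 0, -90, 0, 0, 0, 0, -90, 0, 0, 0, 0]

```text
time: 35.85
tcp_pos: [0.4377, -0.3653, 0.2985]
tool_rot: [-2.46, -1.951, -0.001]
wrist_force: [0.3, 1.1, -0.5]
width: -0.001
```

```bash
python3 - <<'E'
from h import *
a=bot.camera("scene");s=bot.state();print(s["tcp_pos"],s["wrist_force"].round(2),s["time"])
b=cv2.imread("pics/scene2.png")[:,:,::-1].astype(int); d=np.abs(a.astype(int)-b).max(2)
print("platform/fin region change vs before 3rd push",d[165:275,250:315].mean().round(2),"far bench",d[150:215,150:245].mean().round(2))
print(bot.close_job())
E
```

```text
[ 0.43779095 -0.36523547  0.2987533 ] [1.   0.52 0.26] 35.9
platform/fin region change vs before 3rd push 3.91 far bench 1.19
the job is handed in; nothing more can be done
None
```

I set the lift to its fourth notch, pushed the lock bolt to a hard stop, and handed the job in at 35.9 s. The one thing I could not fully confirm is that the stop is the bolt's home position.

**Column:** I gripped the fin and counted four clicks from the drops in pull force, at TCP heights of about 0.202, 0.216, 0.230 and 0.244 m. I let the column down in 0.3 mm steps until it stopped dropping at 0.244 m and the pull fell to zero, which matches the fourth click. Then I released it. Pictures afterwards show the platform raised with its vials upright.

**Bolt:** I pushed it three times, at three heights and with the gripper turned both ways. It stopped at the same place each time, with under about 0.5 mm of give up to 17.5 N.
- **Checks that disagreed:** the raw top-view images gave only 24 mm of travel, where at least 25 is needed. They also showed a gap of about 17 mm to the guide, where 12 is expected.
- **Why I took it as home:** touching the knob showed that bright edges read about 2 mm too wide in the images. Corrected for that, the gap is 12–13 mm. That fits home if the bolt started near 10 mm, but the margin is small.

**Last checks:** the arm was clear, with no more than about 1 N on the wrist. The stand area of the scene image changed by 3.9 grey levels on average since before the third push, against 1.2 on part of the far bench. I did not view that last picture, so I can't say whether the change is shadow or movement. I did not re-measure the bench items at the end, but I saw no contact with any of them.

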